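# Hold a block over the glue-up jig

## Robot

A 7-joint arm with a two-finger parallel gripper is mounted at the origin on a cart in front of the work surface, level with it; the furniture and walls round the work are solid. World frame = base frame: x ahead of the robot, y to its left, z up, the work surface at z = 0. Lengths are in m, angles in rad, forces in N, time in s.
With the tool pointing down it reaches from about 0.35 to 0.9 m from the base axis. Payload 19.9 kg.
Tool frame: the origin (TCP) lies between the finger pads; the fingertips stand 19 mm ahead of it and the grasp point (between the pads) is the TCP; z points along the fingers, y is the line along which they close (so a half turn about z gives the same grasp; the last joint's range is limited). The gripper opens to 94 mm and grips with 3 to 60 N. Pads are 16 mm wide; open, the fingers measure 119 mm over their backs; the gripper's body (75 mm by 177 mm) begins 78 mm behind the grasp point.
Start: joints at [1.272, 0.417, -0.01, 1.614, 0.005, 1.111, -0.053], TCP at [0.159, -0.604, 0.224] pointing down, gripper open.
Joint ranges: [-2.81, 2.81], [-0.39, 2.02], [-1.27, 1.25], [0.06, 2.57], [-1.19, 4.33], [0.19, 2], [-2.82, 2.82]. Speed limits (rad/s): [1.89, 1.89, 2.39, 2.39, 3.01, 3.01, 3.01].

## Interface

Orientations are given as a 3x3 rotation matrix whose columns are the frame's x, y, z axes.
In Python, from rig import robot gives the robot as it stands. Calls block until the motion is done:
- robot.move_ptp(position, orientation): joint-space move of the TCP to a pose.
- robot.move_linear(position, velocity=0.15, frame=None, threshold=None): straight line of the TCP; frame=None keeps the orientation; velocity is the mean speed in m/s. With threshold (N) it stops when the force on the tool has changed by that much, and returns True; else False.
- robot.goto_joints(angles): joint-space move.
- robot.gripper_to(opening): finger opening in m; the grip force is fixed at half the most; returns when the fingers have stopped.
- robot.pause(seconds).
- robot.ik(position, orientation): joint angles nearest the present ones, or None.
- robot.get_state(): the state.
- robot.grab_frame(name): name is "side" or "top"; returns the picture (400x640x3 uint8, red, green, blue); there is no depth.
- robot.camera_info(name): a dict with "fx", "fy", "cx", "cy" (pixels), "rvec" (rotation vector, rad) and "tvec" (3), from world to camera coordinates, as OpenCV has them. Camera axes: x right, y down, z forward; pixel columns grow to the right and rows downward; lengths in m; the calibration is good to about 2 mm. A picture is of the moment at which its call begins. camera_info takes no time and is no camera call.
A pose or a line that the arm cannot do raises robot.PlanningError and nothing moves.
- robot.sign_off(): hands the job in; it is judged then, once.
The state is a dict: "time": time; "qpos": joint angles; "joint_vel": joint speeds; "effort": joint torques, N m; "ee_pos": TCP position; "tool_rot": TCP orientation; "force": force on the tool from outside, world axes, zero at the start; "moment": the same for the moment, N m; "opening": finger opening in m; "grasp_force": force on a finger pad.
Only numpy, scipy, OpenCV 4.12 (cv2) and the standard library are available. Lean on these libraries where they do the work, as an engineer would, in place of code of your own. Each camera call takes 0.05 s, during which the arm holds its last target. There are 200 camera calls.

## Task

I am about to glue this block into its jig: first take the straight offcut that lies across the jig and leave it lying flat in the shallow wooden offcut tray. Then pick up the block that lies on its side, carry it high over the row of standing blocks without knocking any of them, and finish still holding it level above the jig's pocket, centred and lined up lengthwise with it, about 15 mm above the rails and not touching them, so that I can spread the glue underneath. Leave the L-shaped pieces alone.

Things in the scene. Friction and masses are not known exactly. Their poses are not given: they have to be found in the camera images.
- lying_block_center (a point): Centre of the one wrapped MDF block (masking tape, bare tan face) that lies on its side, 28 x 82 x 26 mm (solid core 25 x 81 x 26). Loose, 25 to 50 g. y = its long axis (82 mm), x = across (the 28 mm to grip), z up. The centre is 13 mm above its underside. Both ends are alike.
- lying_block: The same lying block; origin at the centre of its underside, same axes.
- jig_pocket (a point): Centre of the pocket of the glue-up jig, at the height of the tops of its rails, 26 mm above the worktop. y = long axis of the pocket, x = across, z up. The pocket is 34 mm across and 92 mm long, 14 mm deep, its floor 12 mm above the worktop; both ends are alike.
- glue_jig: Glue-up jig, fixed to the worktop: plywood base 78 x 136 x 12 mm with two wooden rails along its y (each 13 wide, 84 long, 14 high) and two end stops (26 wide, 13 thick, 14 high). Origin at the centre of the underside of the base, axes as jig_pocket.
- offcut_center (a point): Centre of the offcut: a straight sawn MDF strip with taped edges, 21 x 66 x 16 mm, loose, 16 g, lying across both rails of the jig (its underside 26 mm above the worktop). y = its long axis (66 mm), x = across (the 21 mm to grip), z up.
- offcut: The same offcut; origin at the centre of its underside.
- offcut_tray: Offcut tray: shallow open wooden tray, fixed, outside 120 (x) x 150 (y) x 22 mm, walls and floor 6 mm thick. Origin at the centre of its underside; the inner floor is 6 mm above the worktop.
- row_block_1_center (a point): Centre, half-way up, of block 1 of the row of four wrapped MDF blocks that stand on end between the lying block and the jig, each 28 x 26 x 82 mm, loose, 42 mm apart; block 1 is nearest the robot, block 4 farthest. z up.
- row_block_2_center (a point): Centre, half-way up, of block 2 of the row of four wrapped MDF blocks that stand on end between the lying block and the jig, each 28 x 26 x 82 mm, loose, 42 mm apart; block 1 is nearest the robot, block 4 farthest. z up. x runs along the row, away from the robot, y across it to the left.
- row_block_3_center (a point): Centre, half-way up, of block 3 of the row of four wrapped MDF blocks that stand on end between the lying block and the jig, each 28 x 26 x 82 mm, loose, 42 mm apart; block 1 is nearest the robot, block 4 farthest. z up.
- row_block_4_center (a point): Centre, half-way up, of block 4 of the row of four wrapped MDF blocks that stand on end between the lying block and the jig, each 28 x 26 x 82 mm, loose, 42 mm apart; block 1 is nearest the robot, block 4 farthest. z up.
- corner_piece_1_center (a point): Centre, half-way up, of L-shaped sawn MDF piece 1, about 61 x 63 x 16 mm, loose, lying flat on the worktop; a bystander.
- corner_piece_2_center (a point): Centre, half-way up, of L-shaped sawn MDF piece 2, about 48 x 72 x 16 mm, loose, lying flat on the worktop; a bystander.
There are look-alikes about, which are no part of the job. Of the things that look like the lying_block, the smaller one is meant. What is shaped like the glue_jig but yellow is not meant.

How it is judged:
By the outcome, as a careful person would: the job done as asked, in the order asked, and still so for the second after the job is handed in, while the arm keeps its last pose, push and grip.
It also fails if it takes over 61 s, if anything falls off the work surface, if the arm or the gripper's body presses on something with over 40 N, if the wrist force passes 120 N, or if a joint passes its speed limit or range.

## Working session

There is one attempt and no reset: what is moved stays moved. The work goes in short steps, each a Python script; the robot and the scene stay as the last script left them, time stands still between calls to the robot, and variables do not carry over. Pictures are saved under pics/ and viewed, at most 10 in all, crops included, and the job is handed in when it is done.

```bash
mkdir -p pics; ls; cat > h.py <<'E'
import numpy as np, cv2
from rig import robot
def cam(n):
    c=robot.camera_info(n); K=np.array([[c['fx'],0,c['cx']],[0,c['fy'],c['cy']],[0,0,1.]])
    return K,cv2.Rodrigues(np.array(c['rvec'],float))[0],np.array(c['tvec'],float).ravel()
def ray(n,uv,z):
    K,R,t=cam(n); o=-R.T@t
    uv=np.atleast_2d(np.array(uv,float)); d=(R.T@np.linalg.inv(K)@np.c_[uv,np.ones(len(uv))].T).T
    return o+d*((z-o[2])/d[:,2:3])
def proj(n,P):
    K,R,t=cam(n); q=(K@(R@np.atleast_2d(P).T+t[:,None])).T; return q[:,:2]/q[:,2:]
def grab(n,f):
    im=robot.grab_frame(n)[:,:,::-1].copy(); cv2.imwrite('pics/'+f,im); return im
def down(yaw): # tool y (closing) at angle yaw in world, z down
    y=np.array([np.cos(yaw),np.sin(yaw),0]); z=np.array([0,0,-1.]); return np.c_[np.cross(y,z),y,z]
E
python3 - <<'E'
from h import *
for n in('top','side'):
    grab(n,n+'1.png'); K,R,t=cam(n); print(n,K[0,0],-R.T@t,R[2])
print(robot.get_state()['tool_rot'])
E
```

```text
pics
top 449.5349423299015 [0.30942692 0.0298098  1.46413665] [ 0.12168979  0.01260257 -0.99248817]
side 426.68773521574644 [ 0.54975315 -0.88024109  0.66969342] [-0.0479861   0.81990699 -0.57048213]
[[ 9.67199033e-01  2.54019535e-01 -3.25342688e-04]
 [ 2.54019736e-01 -9.67198514e-01  1.00456545e-03]
 [-5.94917171e-05 -1.05425819e-03 -9.99999443e-01]]
```

View pics/top1.png

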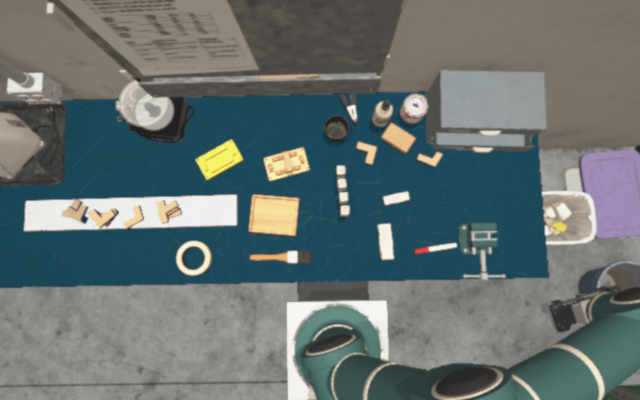

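View pics/side1.png

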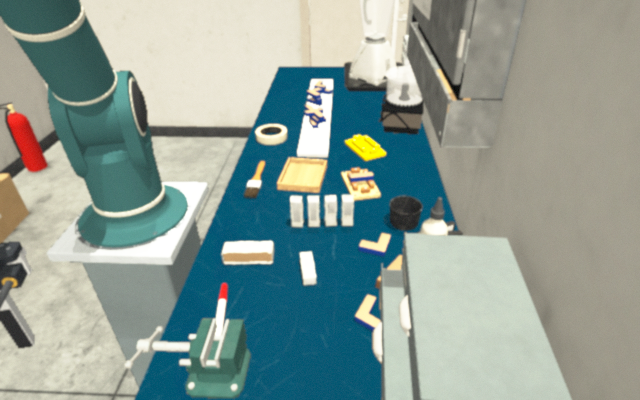

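The top view shows these candidates:
- **Lying block:** a white block at (397,198), smaller, and one at (386,242), larger. I choose (397,198).
- **Jig:** a wooden one at (287,163) and a yellow one at (219,159). I choose (287,163), which has the offcut across it.
- **Tray:** at (274,215).
- **Row of standing blocks:** at about (343,172–211).
- **L-pieces:** at (367,152) and (430,158).

Next I check the choice in a close crop.

```bash
python3 - <<'E'
import cv2
a=cv2.imread('pics/top1.png')
c=cv2.resize(a[135:265,240:420],None,fx=4.4,fy=4.4,interpolation=cv2.INTER_CUBIC);cv2.imwrite('pics/c1.png',c)
a=cv2.imread('pics/side1.png')
c=cv2.resize(a[140:290,220:400],None,fx=4,fy=4,interpolation=cv2.INTER_CUBIC);cv2.imwrite('pics/c2.png',c)
E
```

```text
(no output)
```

View pics/c1.png

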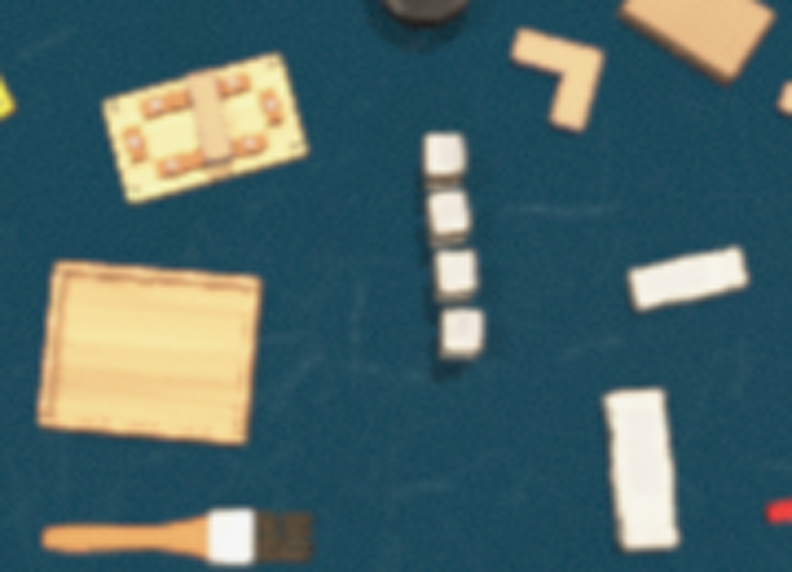

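View pics/c2.png

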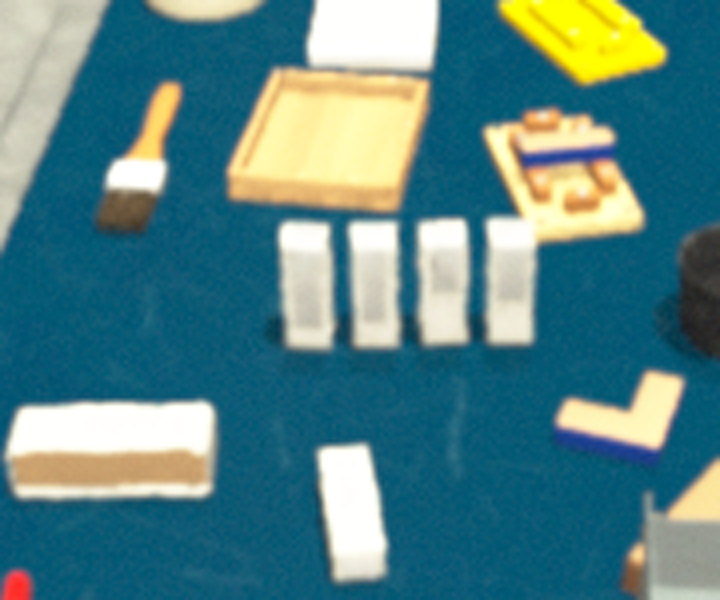

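The crops agree: the small white lying block is at crop 1 (690,278), and the jig with the strip across it is at (208,130). Now I measure them with masks.

```bash
cat >> h.py <<'E'
def blobs(n,im,roi,fn,amin=20):
    x0,y0,x1,y1=roi; s=4
    b=cv2.resize(im[y0:y1,x0:x1],None,fx=s,fy=s,interpolation=cv2.INTER_CUBIC).astype(int)
    m=(fn(b)).astype(np.uint8)*255; cs,_=cv2.findContours(m,cv2.RETR_EXTERNAL,cv2.CHAIN_APPROX_NONE)
    return [(c.reshape(-1,2)+.5)/s-.5+[x0,y0] for c in cs if cv2.contourArea(c)>amin*s*s]
def rect(n,c,z):
    P=ray(n,c,z)[:,:2]; (cx,cy),(w,h),a=cv2.minAreaRect((P*1000).astype(np.float32)); a=np.radians(a)
    if w>h: w,h=h,w
    else: a+=np.pi/2
    a=(a+np.pi/2)%np.pi-np.pi/2
    return np.round([cx,cy,w,h,np.degrees(a)],1) # mm, long-axis angle from world x
E
python3 - <<'E'
from h import *
im=cv2.imread('pics/top1.png')
fg=lambda b:b[...,2]>115
for nm,roi,z in(('block',(375,185,420,212),.026),('big',(370,215,402,265),.03),('jig',(255,140,318,185),.012),('tray',(244,188,305,240),.022),('row',(330,160,358,220),.082)):
    for c in blobs('top',im,roi,fg): print(nm,c.mean(0).round(1),rect('top',c,z))
# offcut: hue/sat print
for u,v in((288,163),(286,155),(290,170),(278,165),(277,158),(265,163)): print((u,v),im[v,u], cv2.cvtColor(im[v:v+1,u:u+1],cv2.COLOR_BGR2HSV)[0,0])
E
```

```text
block [395.9 197.8] [ 473.9 -196.6   33.5   86.5  -79.3]
big [385.5 241.1] [ 335.8 -157.2   46.9  115.9    2.6]
jig [286.  163.6] [596.6 157.3  85.4 142.2 -75.4]
tray [273.6 214.6] [428.3 198.6 125.5 156.3  84. ]
row [344.5 210. ] [432.4 -28.4  29.3  34.   -1.4]
row [343.  196.6] [474.  -24.8  29.4  35.1  -1.4]
row [340.9 177.1] [534.7 -20.1  30.4  80.7   2.9]
(288, 163) [157 212 240] [ 20  88 240]
(286, 155) [154 211 240] [ 20  91 240]
(290, 170) [137 178 218] [ 15  95 218]
(278, 165) [179 238 246] [ 26  69 246]
(277, 158) [114 170 233] [ 14 130 233]
(265, 163) [160 222 233] [ 25  80 233]
```

```bash
python3 - <<'E'
from h import *
im=cv2.imread('pics/top1.png'); sd=cv2.imread('pics/side1.png')
fg=lambda b:b[...,2]>125
for nm,roi,z in(('block',(375,185,420,212),.013),('jig',(255,140,318,185),.006),('tray',(244,188,305,240),.011),('row',(330,160,358,220),.041)):
    for c in blobs('top',im,roi,fg): print(nm,rect('top',c,z))
x0,y0,x1,y1=260,145,315,182
b=cv2.resize(im[y0:y1,x0:x1],None,fx=7,fy=7,interpolation=cv2.INTER_CUBIC)
hsv=cv2.cvtColor(b,cv2.COLOR_BGR2HSV)
b2=cv2.resize(sd[158:208,330:390],None,fx=6,fy=6,interpolation=cv2.INTER_CUBIC)
v=np.zeros((518+0,770,3),np.uint8); v[:259,:385]=b; v[:259,385:770]=cv2.applyColorMap(cv2.convertScaleAbs(hsv[...,0],alpha=8),2)
m=(cv2.convertScaleAbs(cv2.cvtColor(b,cv2.COLOR_BGR2Lab)[...,0],alpha=4,beta=-650)); v[259:518,:385]=m[...,None]; v[259:518,385:745]=b2[:259] 
cv2.imwrite('pics/c3.png',v)
# blue tape in side view
tape=lambda b:(b[...,0]-b[...,1]>50)&(b[...,2]>5)
for c in blobs('side',sd,(335,165,385,200),tape,5):
    print(c.min(0),c.max(0),len(c)); 
print(sd[179,360],sd[215,360])
E
```

```text
block [ 475.5 -198.7   33.    86.7  -79.6]
jig [597.9 157.8  85.1 142.3 -75.5]
tray [429.2 199.9 126.  156.8  83.9]
row [436.4 -30.1  30.2  34.3  -1.5]
row [479.3 -26.4  30.2  35.3  -1.2]
row [524.4 -22.8  30.4  42.   -1.3]
row [565.9 -20.6  30.5  32.6  -1.2]
[350.375 176.375] [373.125 180.625] 193
[151  70  43] [115  88   1]
```

View pics/c3.png

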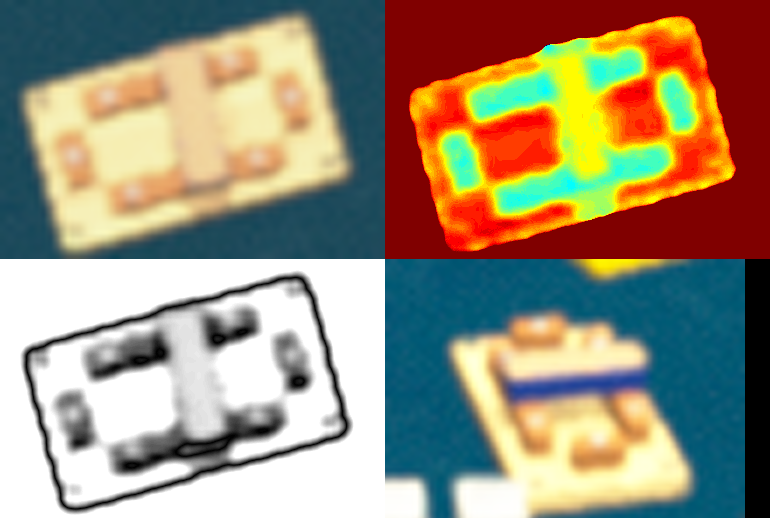

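```bash
cat >> h.py <<'E'
def R_for(pos,yaw):
    q0=np.array(robot.get_state()['qpos']); best=None
    for k in(-1,0,1):
        q=robot.ik(pos,down(yaw+k*np.pi))
        if q is not None:
            d=np.abs(np.array(q)-q0).max()
            if best is None or d<best[0]: best=(d,down(yaw+k*np.pi),q)
    return best
E
python3 - <<'E'
from h import *
px=np.array([(158,50),(200,42),(228,180),(185,188)])/7-.43+[260,145]
P=ray('top',px,.042)[:,:2]*1000; print(P.round(1)); print('offcut',P.mean(0), rect('top',px,.042))
# side tape edges: crop 6x lower right origin (385,259): left-mid (508,386) right-mid(648,380)
s=(np.array([(508,387),(648,381)])-[385,259])/6-.42+[330,158]
Q=ray('side',s,.034)[:,:2]*1000; d=Q[1]-Q[0]; print('tape face',Q.round(1),np.linalg.norm(d),np.degrees(np.arctan2(d[1],d[0])))
e=np.array([(73,157),(292,97)])/7-.43+[260,145]; print('stops mid',ray('top',e,.022).mean(0)*1000)
print('cabinet front',ray('top',[(430,150),(545,150)],.2)[:,:2])
for p,y in(((.38,-.3,.35),-1.3),((.6,.16,.2),-1.3),((.475,-.199,.022),.18),((.598,.158,.063),.25)):
    b=R_for(p,y); print(p,None if b is None else (round(b[0],2),np.round(b[2],2)))
E
```

```text
[[629.2 166.8]
 [632.6 147.3]
 [567.7 135.1]
 [564.4 154.9]]
offcut [598.47226797 151.02402326] [598.5 150.9  20.1  66.2  10.4]
tape face [[566.6 134.2]
 [632.  141.6]] 65.74833002299806 6.457079052201027
stops mid [596.86543397 157.52198888  22.        ]
cabinet front [[ 0.58933111 -0.27161381]
 [ 0.58208957 -0.59777508]]
(0.38, -0.3, 0.35) (np.float64(0.66), array([ 0.8 ,  0.07, -0.21,  1.77,  0.01,  1.3 , -0.71]))
(0.6, 0.16, 0.2) (np.float64(1.11), array([ 0.42,  0.68, -1.09,  1.62,  0.63,  1.23,  1.05]))
(0.475, -0.199, 0.022) (np.float64(0.51), array([ 0.76,  0.58, -0.52,  2.01,  0.46,  0.67,  0.13]))
(0.598, 0.158, 0.063) (np.float64(1.0), array([ 0.27,  0.75, -0.81,  1.73,  0.65,  0.96, -0.55]))
```

Two views agree on the offcut: centre about (598,151) mm, axis about 8.5°, and 66 mm long as given. Grasp it now.

```bash
python3 - <<'E'
from h import *
def go(p,y):
    b=R_for(p,y); robot.move_ptp(p,b[1]); return b
y=np.radians(-81.5)
go((.38,-.3,.33),y); print(robot.get_state()['time'])
b=go((.598,.151,.15),y); print(np.round(b[2],2),robot.get_state()['time'])
robot.gripper_to(.05)
print(robot.move_linear((.598,.151,.042),velocity=.1,threshold=8))
s=robot.get_state(); print(s['time'],np.round(s['ee_pos'],4),np.round(s['force'],1),s['opening'])
robot.gripper_to(.0)
s=robot.get_state(); print(s['time'],np.round(s['ee_pos'],4),np.round(s['force'],1),s['opening'],s['grasp_force'])
if .016<s['opening']<.026:
    robot.move_linear((.598,.151,.12),velocity=.15)
    s=robot.get_state(); print(s['time'],s['opening'],s['grasp_force'])
E
```

```text
1.55
[ 0.21  0.58 -0.69  1.68  0.42  1.03 -2.05] 3.475
False
5.5333 [0.5984 0.1511 0.0426] [-0.2  0.1  0.3] 0.050271860976896246
6.1 [0.598  0.151  0.0421] [-0.3 -1.   1.8] 0.020299815306288063 29.73992943763733
6.7667 0.02052116566975714 29.74016010761261
```

```bash
python3 - <<'E'
from h import *
y=np.radians(-90)
p=(.429,.2,.12); b=R_for(p,y); print(np.round(b[2],2)); robot.move_ptp(p,b[1])
print(robot.move_linear((.429,.2,.0268),velocity=.08,threshold=6))
s=robot.get_state(); print(s['time'],np.round(s['ee_pos'],4),np.round(s['force'],1),s['opening'],s['grasp_force'])
robot.gripper_to(.045); robot.pause(.2)
robot.move_linear((.429,.2,.15),velocity=.15)
p=(.42,-.08,.25); b=R_for(p,.18); robot.move_ptp(p,b[1]); print(np.round(b[2],2))
p=(.4,-.3,.25); b=R_for(p,.18); robot.move_ptp(p,b[1]); print(np.round(b[2],2))
im=grab('top','top2.png'); sd=grab('side','side2.png'); print(robot.get_state()['time'])
v=np.zeros((560,800,3),np.uint8)
v[:,:]=cv2.resize(im[135:275,240:440],None,fx=4,fy=4,interpolation=cv2.INTER_CUBIC); cv2.imwrite('pics/c4.png',v)
E
```

```text
[ 0.13  0.38 -0.74  2.06  0.34  0.83 -2.38]
False
8.8167 [0.4293 0.2001 0.0272] [ 0.1 -0.2 -0.4] 0.020185462967470494 29.74025398492813
[-0.75  0.01  0.89  2.07 -0.01  1.07 -2.82]
[-0.37  0.32  1.15  1.91 -0.32  1.12 -2.06]
13.4417
```

View pics/c4.png

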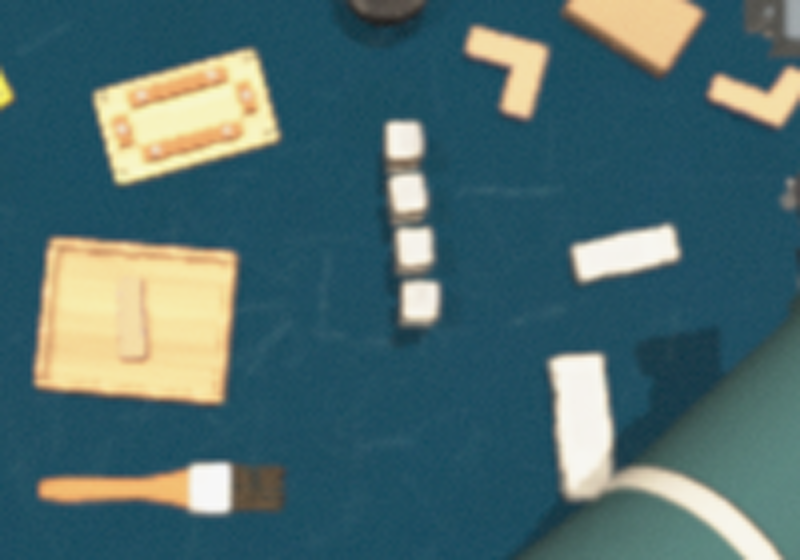

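The crop shows the offcut lying flat in the tray at (132,318), all four row blocks standing, and the pocket clear. Next I measure the pocket from its rails and stops, re-measure the block, and check the IK branches.

```bash
python3 - <<'E'
from h import *
im=cv2.imread('pics/top2.png'); sd=cv2.imread('pics/side2.png')
def rails(b):
    h=cv2.cvtColor(b.clip(0,255).astype(np.uint8),cv2.COLOR_BGR2HSV); return (h[...,0]<=19)&(h[...,2]>160)&(h[...,1]>95)
cs=blobs('top',im,(258,143,314,184),rails,8); 
for c in cs: print('part',rect('top',c,.019))
print('parts centre mean of pairs',np.mean([rect('top',c,.019)[:2] for c in cs],0),'all',rect('top',np.vstack(cs),.019))
fg=lambda b:b[...,2]>125
print('jig base',rect('top',blobs('top',im,(255,140,318,185),fg)[0],.006))
print('block top',rect('top',blobs('top',im,(375,185,420,212),fg)[0],.013))
w=lambda b:b[...,2]>130
for c in blobs('side',sd,(290,245,325,292),w): print('block side',rect('side',c,.013))
for p in((.475,-.199,.12),(.475,-.199,.022),(.54,-.02,.24),(.598,.158,.063)):
  for k in(0,1,-1):
    q=robot.ik(p,down((.18 if p[1]<-.1 else .25)+k*np.pi)); print(p,k,None if q is None else np.round(q,2))
E
```

```text
part [572.9 151.2  15.1  83.1 -75.7]
part [582.4 207.6  13.6  26.9  16.1]
part [607.8 106.3  11.9  27.1  14.2]
part [618.7 162.8  15.3  82.6 -75.7]
parts centre mean of pairs [595.45  156.975] all [595.7 157.6  62.5 117.5 -75.7]
jig base [597.2 157.5  84.4 142.5 -75.5]
block top [ 475.4 -198.6   33.8   87.2  -79.8]
block side [ 473.7 -198.3   32.5  106.9  -78.6]
(0.475, -0.199, 0.12) 0 [ 1.06  0.51 -0.91  1.96  0.51  0.92  0.08]
(0.475, -0.199, 0.12) 1 [-0.41  0.53  0.95  2.   -0.55  0.89 -2.12]
(0.475, -0.199, 0.12) -1 [-0.41  0.53  0.95  2.   -0.55  0.89 -2.12]
(0.475, -0.199, 0.022) 0 [ 0.92  0.64 -0.73  2.    0.64  0.74 -0.02]
(0.475, -0.199, 0.022) 1 [-0.28  0.67  0.78  2.04 -0.72  0.72 -1.99]
(0.475, -0.199, 0.022) -1 [-0.28  0.67  0.78  2.04 -0.72  0.72 -1.99]
(0.54, -0.02, 0.24) 0 [ 0.71  0.38 -0.91  1.79  0.32  1.14 -0.05]
(0.54, -0.02, 0.24) 1 [-0.89  0.45  1.13  1.83 -0.44  1.15 -2.5 ]
(0.54, -0.02, 0.24) -1 [-0.89  0.45  1.13  1.83 -0.44  1.15 -2.5 ]
(0.598, 0.158, 0.063) 0 [ 0.1   0.66 -0.55  1.73  0.43  0.87 -0.4 ]
(0.598, 0.158, 0.063) 1 [-0.85  0.73  0.76  1.77 -0.63  0.9  -2.7 ]
(0.598, 0.158, 0.063) -1 [-0.85  0.73  0.76  1.77 -0.63  0.9  -2.7 ]
```

```bash
python3 - <<'E'
from h import *
B=(.475,-.1985); R=down(np.radians(10.4))
robot.move_ptp((*B,.2),R); robot.gripper_to(.06)
robot.move_linear((*B,.07),velocity=.15)
print(robot.move_linear((*B,.022),velocity=.05,threshold=8))
s=robot.get_state(); print(s['time'],np.round(s['ee_pos'],4),np.round(s['force'],1))
robot.gripper_to(0)
s=robot.get_state(); print(s['time'],np.round(s['ee_pos'],4),s['opening'],s['grasp_force'])
if .022<s['opening']<.033:
    robot.move_linear((*B,.22),velocity=.15)
    s=robot.get_state(); print(s['time'],np.round(s['ee_pos'],4),s['opening'],s['grasp_force'],np.round(s['force'],1))
    im=grab('side','side3.png'); 
    u,v=proj('side',[(*B,.21)])[0].astype(int); print(u,v)
    cv2.imwrite('pics/c5.png',cv2.resize(im[max(v-70,0):v+70,u-90:u+90],None,fx=4,fy=4,interpolation=cv2.INTER_CUBIC))
E
```

```text
False
18.525 [ 0.4752 -0.1986  0.0222] [ 0.1 -1.   0.5]
19.1667 [ 0.475  -0.1985  0.022 ] 0.024360545911179875 29.970214068889618
20.6333 [ 0.4747 -0.1984  0.2193] 0.02454183409793185 29.96975541114807 [-0.9 -0.   0.4]
305 192
```

View pics/c5.png

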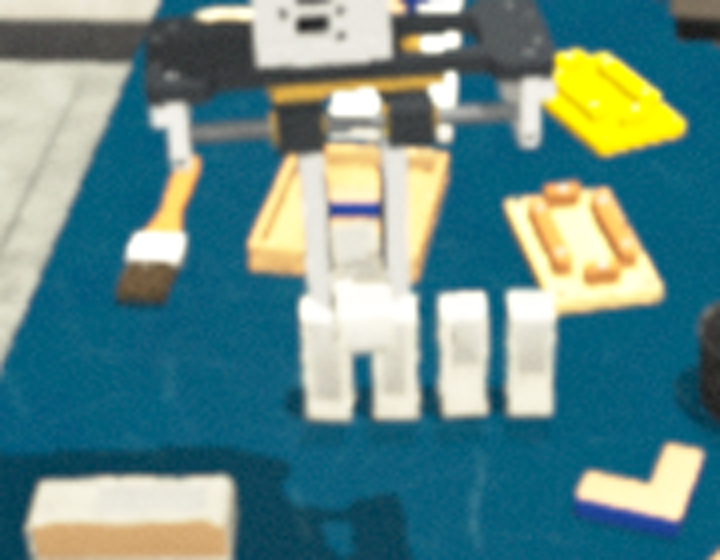

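The block is held level, with its near end at crop 5 (365,320), and the row is undisturbed. Carry it over.

```bash
python3 - <<'E'
from h import *
J=(.596,.1574); R=down(np.radians(14.3))
robot.move_ptp((*J,.22),R); s=robot.get_state(); print(s['time'],np.round(s['ee_pos'],4),np.round(s['qpos'],2))
robot.move_linear((*J,.1),velocity=.12)
robot.move_linear((*J,.063),velocity=.05); robot.pause(.3)
s=robot.get_state(); print(s['time'],np.round(s['ee_pos'],4),s['opening'],s['grasp_force'],np.round(s['force'],1))
im=grab('side','side4.png'); grab('top','top4.png')
# expected block corner pixels for check
a=np.array([-np.sin(np.radians(14.3)),np.cos(np.radians(14.3)),0]); x=np.array([a[1],-a[0],0]); c=np.array([*J,.041])
for nm,p in(('nearend bottom L/R',[c-.041*a-.014*x,c-.041*a+.014*x]),('nearend top L/R',[c-.041*a-.014*x+[0,0,.026],c-.041*a+.014*x+[0,0,.026]]),('farend top',[c+.041*a-.014*x+[0,0,.026],c+.041*a+.014*x+[0,0,.026]])):
    u=proj('side',p); print(nm,u.round(1),'crop',((u-[310,130]+.5)*7-.5).round(0))
cv2.imwrite('pics/c6.png',cv2.resize(im[130:215,310:420],None,fx=7,fy=7,interpolation=cv2.INTER_CUBIC))
E
```

```text
22.0833 [0.5963 0.1559 0.2198] [ 0.41  0.62 -1.03  1.62  0.55  1.23 -0.49]
24.425 [0.5961 0.1574 0.0632] 0.024142925488397596 29.969805479049683 [ 0.2 -0.1 -0.6]
nearend bottom L/R [[359.6 180.8]
 [369.4 179.6]] crop [[350. 359.]
 [419. 350.]]
nearend top L/R [[360.  172.7]
 [369.9 171.5]] crop [[353. 302.]
 [422. 294.]]
farend top [[352.3 158.2]
 [361.8 157.1]] crop [[299. 200.]
 [365. 193.]]
```

View pics/c6.png

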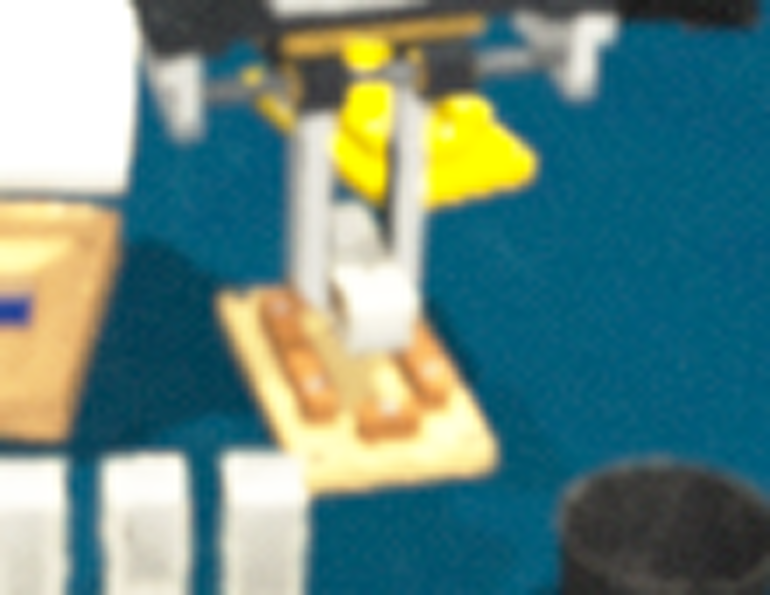

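The near end of the block sits at crop 6 (350–415, about 352), against a predicted (350–419, 350–359). It is over the pocket and clear of the rails. One cross-check of the jig centre from the unobstructed side view remains.

```bash
python3 - <<'E'
from h import *
fg=lambda b:b[...,2]>125
im=cv2.imread('pics/side2.png')
print('jig base side',[rect('side',c,.006) for c in blobs('side',im,(336,160,385,201),fg,100)])
a=np.radians(104.3); A=np.array([np.cos(a),np.sin(a)]); X=np.array([A[1],-A[0]])
for z in(.0,.012):
  for c in blobs('side',im,(336,160,385,201),fg,100):
    P=(ray('side',c,z)[:,:2]-[.596,.1574])*1000; print(z,'along',(P@A).min(),(P@A).max(),'across',(P@X).min(),(P@X).max())
# held block near end in side4 (white, low sat) 
im=cv2.imread('pics/side4.png')
w=lambda b:(b.min(-1)>165)
for c in blobs('side',im,(354,164,373,184),w,20):
    print('near end px',c.min(0),c.max(0))
t1,t4=cv2.imread('pics/top2.png'),cv2.imread('pics/top4.png')
for t in(t1,t4): print('row',[rect('top',c,.041)[:2].tolist() for c in blobs('top',t,(330,160,358,220),fg)])
E
```

```text
jig base side [array([594.9, 160.4, 109.6, 179.9, -88.1])]
0.0 along -73.30471314199696 101.73960546399401 across -70.55802794734304 46.26913146807294
0.012 along -89.80353862061347 82.10422262520466 across -74.68921179110464 40.04456299091854
near end px [353.625 163.625] [369.375 180.125]
row [[436.0, -30.1], [478.8, -26.4], [541.7, -21.4]]
row [[585.5, -18.8]]
```

```bash
python3 - <<'E'
from h import *
fg=lambda b:b.min(-1)>140
for f in('side1','side4'):
    print(f,[c.mean(0).round(1).tolist() for c in blobs('side',cv2.imread(f'pics/{f}.png'),(285,190,358,232),fg)])
s=robot.get_state(); print(np.round(s['ee_pos'],4),s['grasp_force'],s['time'])
robot.sign_off()
E
```

```text
side1 [[313.3, 210.4], [296.4, 210.6], [330.4, 209.8], [348.5, 206.5]]
side4 [[313.3, 210.5], [296.3, 210.6], [330.4, 210.0], [348.5, 206.7]]
[0.5961 0.1574 0.0631] 29.969702661037445 24.525
the job is handed in; nothing more can be done
```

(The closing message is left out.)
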